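# Press a connector cover home with bench locking pliers

## Task

The blue-handled locking pliers on the bench hold a black connector whose orange cover still stands proud. Squeeze the blue handles together until the pliers lock over centre and press the cover fully home, then pull the red release lever of the same pliers so that they spring fully open again. Leave the yellow-handled pliers alone.

Things in the scene. Friction and masses are not known exactly. Their poses are not given: they have to be found in the camera images.
- blue_pliers: Locking pliers, blue grips, black connector with orange cover in the jaws, lying flat on a round pale base (radius 60 mm) fixed to the bench. Origin: on the bench under the pivot. x points to the jaws, so both handles point to -x, roughly at the robot; y to the side of the moving handle; z up. All parts are below 80 mm; jaws reach x = 80 mm, lever x = -196 mm. Parts move in the horizontal plane.
- blue_squeeze (a point): Where to squeeze from above: midway between the two handles as they lie when locked, 65 mm above the bench, at pliers x = -105, y = 0 mm. Axes as the pliers. Handles are 12 mm thick, 55 to 75 mm high, bare bench below. The fixed handle (y = -16 to -4) never moves; the moving one is at y = 4 to 16 locked, about 22 to 34 open, here. Centre the fingers on this point: one finger does the pushing.
- blue_handle (a joint): Moving handle of the blue pliers, turning about an upright axis at pliers x = 0, y = 10 mm: 0 rad fully open (a spring holds it there), 0.16 rad locked at its stop. At the squeeze point it takes some 6 to 12 N in -y to go over centre (0.10 rad, 11 mm); past that it snaps to the stop and stays locked.
- blue_tab (a point): On the red release lever of the blue pliers, mid-thickness of its tab, 65 mm above the bench, at pliers x = -178, y = 0 mm at rest. The tab sticks out behind the handle tails (which end at x = -140): x = -140 to -196, 8 mm thick (y = -4 to 4), 55 to 75 mm high, bench below. It turns about an upright pin at pliers x = -128, y = 0. Its axes are the pliers' at rest and turn with the lever.
- blue_release (a joint): Red release lever of the blue pliers: 0 rad at rest, up to 0.5 rad as its tab is pulled sideways to the pliers' -y, away from the moving handle. About 15 mm at the tab point (0.3 rad, 4 to 8 N) unlocks the pliers and the moving handle springs out to +y; 20 mm (0.4 rad) is safe. A light spring returns the lever when let go.
- connector_cover (a joint): Orange cover (34 x 8 x 24 mm) of the connector in the blue pliers' jaws: how far it stands proud in m; 0 is fully home. The closing jaw presses it; it stays where it is pressed.
- yellow_pliers: The same kind of locking pliers and base with yellow grips and empty jaws; a bystander. Same size, origin and axes as the blue ones.
- yellow_handle (a joint): Moving handle of the yellow pliers, 0 rad open; to be left so.

How it is judged:
By the outcome, as a careful person would: the job done as asked, in the order asked, and still so for the second after the job is handed in, with the robot touching nothing.
It also fails if it takes over 42 s, if anything falls off the work surface, if the arm or the gripper's body presses on something with over 40 N, if the wrist force passes 120 N, or if a joint passes its speed limit or range.

## Robot

A 6-joint arm with a two-finger parallel gripper is mounted at the origin on the work surface. World frame = base frame: x ahead of the robot, y to its left, z up, the work surface at z = 0. Lengths are in m, angles in rad, forces in N, time in s.
With the tool pointing down it reaches from about 0.25 to 0.8 m from the base axis. Payload 3.9 kg.
Tool frame: the origin (TCP) lies where the fingers leave the gripper's body, on its centre line; the fingertips stand 73 mm ahead of it and the grasp point (between the pads) lies 54 mm ahead of it; y points along the fingers, z is the direction in which the jaws open and shut, and the axes are right-handed (so a half turn about y gives the same grasp; the last joint's range is limited). The gripper opens to 85 mm and grips with 20 to 120 N. Pads are 22 mm wide; open, the fingers measure 114 mm over their backs; the gripper's body (76 mm by 85 mm) begins 54 mm behind the grasp point. The pads swing forward as they close: fully open they stand 13 mm farther back than shut.
Start: joints at [-1.32, 0.26, -0.138, 1.173, 0, 1.571], TCP at [0.13, -0.509, 0.304] pointing down, gripper open.
Joint ranges: [-2.78, 2.78], [-0.83, 1.72], [-1.28, 1.37], [-1.9, 2.12], [-1.57, 1.48], [-3.14, 3.14]. Speed limits (rad/s): [2.57, 2.57, 3.14, 3.14, 3.14, 3.14].

## Interface

Orientations are given as a unit quaternion [x, y, z, w].
In Python, from bench import manip gives the robot as it stands.
- The arm moves only by the tool arm_command, never from a script. Its argument "series" is a list of rows, each an object with "slide": the shift along the world's x, y, z in mm, a list of three; "angular": the turn, a rotation vector about the world's x, y, z in rad, a list of three; "claw": the finger opening in mm, from 0 to 85.4. A call has 1 to 10 rows; each row shifts and turns the commanded pose from where the row before left it; what a row does not reach is not made up. A row lasts 1/12 s, in which the tool goes at most 41.7 mm and 7.16 degrees, less where a joint would pass 70% of its speed; a pose out of reach is approached as far as the arm can. A call with a gripper value outside its range is refused whole. The fingers move at their own pace and stop on an object; "squeeze" is the grip in N (left out, the last holds). Time passes only in rows, so rows that do not move let the fingers close. It gives the time, the measured TCP pose, the force and the opening at its end, in the units of the state.
- manip.state(): the state, without advancing time (a new reading comes with each control period).
- manip.get_image(name): name is "scene" or "top"; returns a dict with "color" (420x560x3 uint8, red, green, blue), "range_z" (420x560 float32, m along the optical axis (not along the pixel's ray), 0 where there is no reading), "K" (3x3 intrinsics, pixels), "dist_coeffs" ([k1, k2, p1, p2, k3] as OpenCV has them; the pictures are not rectified), "world_from_camera" (4x4, takes a point from camera to world coordinates). Camera axes: x right, y down, z forward; pixel columns grow to the right and rows downward; lengths in m; the calibration is good to about 2 mm. A picture is of the moment at which its call begins.
- manip.hand_in(): hands the job in, once; it reports no verdict.
Trained networks look in a picture, given as the dict that the camera call returned (one of the last four; its "shot" number tells which), for a name from the list of things; names that differ only in an ending like _2 or _b are one class to them, and where a whole thing is asked for, a point or a joint stands for the part that bears it (a point fixed in the world has none). Each returns a list of dicts, best first, with "score" (0 to 1); they miss things now and then, are a little off and sometimes report something else, mostly with a low value. They report only what shows in the picture. A call takes as long as a camera call.
- manip.look_for(thing, picture): "bbox" ([left, top, right, bottom] as shares, 0 to 1, of the picture: columns of its width, rows of its height, round what is visible of it).
The state is a dict: "time_s": time; "qpos": joint angles; "qvel": joint speeds; "effort": joint torques, N m; "tool_pos": TCP position; "tool_rot": TCP orientation; "contact_force": force on the tool from outside, world axes, zero at the start; "torque": the same for the moment, N m; "width": finger opening in m.
Only numpy, scipy, OpenCV 4.12 (cv2) and the standard library are available. Lean on these libraries where they do the work, as an engineer would, in place of code of your own. Each camera call takes 0.05 s, during which the arm holds its last target.

## Working session

There is one attempt and no reset: what is moved stays moved. The work goes in short steps, Python scripts to look and compute and a tool call to move; the robot and the scene stay as the last step left them, time stands still between calls to the robot, and variables do not carry over. Pictures are saved under pics/ and viewed, and the job is handed in when it is done.

Besides the shell and the picture viewer there is one more tool, called after "Request:" as name(argument=value, ...), one argument or row to a line, values as JSON. arm_command: Moves the arm, as the interface text tells. Its arguments: {"type":"object","properties":{"series":{"type":"array","items":{"type":"object","properties":{"slide":{"type":"array","items":{"type":"number"}},"angular":{"type":"array","items":{"type":"number"}},"claw":{"type":"number"}}}},"squeeze":{"type":"number"}},"required":["series"]}

```bash
mkdir -p pics
cat > h.py <<'E'
import numpy as np, cv2, pickle
from bench import manip
def grab(n,tag):
    p=manip.get_image(n); cv2.imwrite(f'pics/{tag}.png',p['color'][:,:,::-1]); pickle.dump({k:p[k] for k in p},open(f'{tag}.pkl','wb')); return p
def world(p,uv,z=None):
    uv=np.array(uv,float).reshape(-1,1,2)
    n=cv2.undistortPoints(uv,p['K'],np.array(p['dist_coeffs']))[:,0]
    T=np.array(p['world_from_camera']); r=np.c_[n,np.ones(len(n))]
    if z is None:
        d=np.array([p['range_z'][int(round(v)),int(round(u))] for u,v in uv[:,0]])
    else:
        d=(z-T[2,3])/(r@T[:3,:3].T)[:,2]
    return (r*d[:,None])@T[:3,:3].T+T[:3,3]
E
python3 - <<'E'
from h import *
s=manip.state(); print(s)
for n in ('top','scene'):
    p=grab(n,n+'1')
    for t in ('blue_pliers','yellow_pliers','blue_tab','connector_cover','blue_handle'):
        print(n,t,[(np.round(np.array(d['bbox'])*[560,420,560,420]),round(d['score'],2)) for d in manip.look_for(t,p)[:2]])
E
```

```text
{'time_s': 0.0, 'qpos': array([-1.32000374e+00,  2.60675051e-01, -1.39368155e-01,  1.17265714e+00,
        1.70225804e-05,  1.57079228e+00]), 'qvel': array([ 7.46954178e-05, -1.48476400e-04, -1.72685879e-04, -1.64759068e-03,
       -8.48404736e-04, -1.40660491e-05]), 'effort': array([-3.70592370e-04, -4.05675602e+01,  2.53921419e+01,  1.86362222e-02,
        1.86809893e-04, -1.13917888e-07]), 'tool_pos': array([ 0.13016456, -0.50806845,  0.30306978]), 'tool_rot': array([-0.08851597,  0.70222285, -0.70088557,  0.08835953]), 'contact_force': array([0.61047474, 0.19509651, 0.84912458]), 'torque': array([ 0.00418071, -0.01548844,  0.018181  ]), 'width': 0.08539876231547792}
top blue_pliers [(array([141., 136., 211., 280.]), 0.94)]
top yellow_pliers [(array([323., 131., 385., 280.]), 0.95), (array([156., 228., 166., 284.]), 0.28)]
top blue_tab [(array([158., 230., 169., 283.]), 0.59)]
top connector_cover []
top blue_handle [(array([143., 178., 168., 248.]), 0.91)]
scene blue_pliers [(array([360., 158., 443., 273.]), 0.94)]
scene yellow_pliers [(array([155., 181., 233., 312.]), 0.62)]
scene blue_tab [(array([363., 160., 378., 177.]), 0.67)]
scene connector_cover [(array([413., 220., 430., 247.]), 0.5)]
scene blue_handle [(array([387., 174., 407., 205.]), 0.66)]
```

Run:
```python
import cv2
a=cv2.imread('pics/top1.png'); cv2.imwrite('pics/top1c.png',cv2.resize(a[120:300,110:260],None,fx=4 and 3.3,fy=3.3,interpolation=cv2.INTER_CUBIC))
```

```text
(no output)
```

View pics/top1.png

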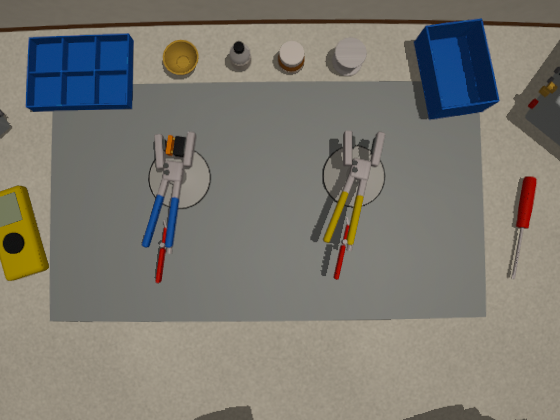

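View pics/scene1.png

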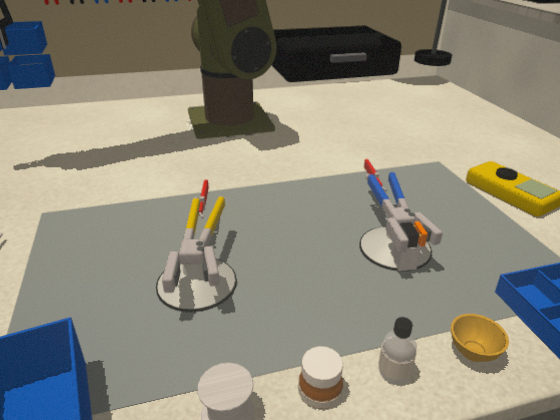

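View pics/top1c.png

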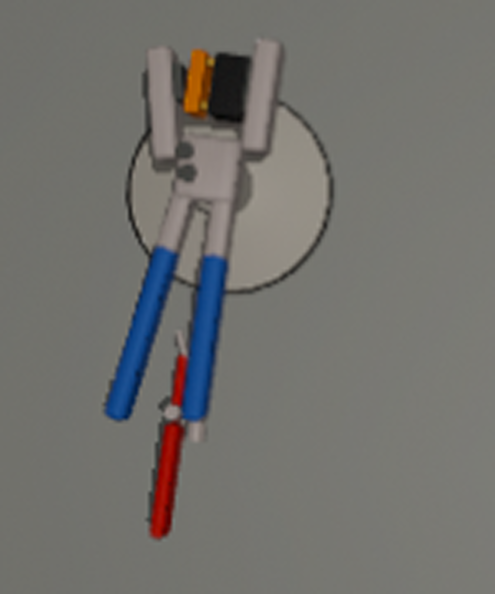

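The top view shows the blue pliers at the left. The pivot is near (172,170), the fixed handle is the right one, ending near (169,248), and the moving handle ends near (146,246). The red tab runs from (165,235) to (158,282). I'll fit the pose from colour masks and depth.

```bash
cat > pose.py <<'E'
from h import *
def masks(p):
    hsv=cv2.cvtColor(p['color'],cv2.COLOR_RGB2HSV); H,S,V=cv2.split(hsv)
    roi=np.zeros(H.shape,bool); roi[130:295,130:220]=1
    return roi&(H>100)&(H<125)&(S>130), roi&((H<6)|(H>174))&(S>150), roi&(H>8)&(H<22)&(S>170)
def pts(p,m):
    v,u=np.nonzero(m); z=p['range_z'][v,u]; ok=z>0
    return world(p,np.c_[u,v][ok])
def fit(P):
    c=P[:,:2].mean(0); w,V=np.linalg.eigh(np.cov((P[:,:2]-c).T)); d=V[:,1]; d=d*np.sign(d[0]); 
    s=(P[:,:2]-c)@d; t=(P[:,:2]-c)@[-d[1],d[0]]
    return c,d,s.min(),s.max(),np.degrees(np.arctan2(d[1],d[0])),np.percentile(t,[2,98])
E
python3 - <<'E'
from pose import *
p=pickle.load(open('top1.pkl','rb'))
print(np.array(p['world_from_camera']).round(3), p['K'])
b,r,o=masks(p)
n,l,st,ce=cv2.connectedComponentsWithStats(b.astype(np.uint8))
for i in range(1,n):
    if st[i,4]>40:
        P=pts(p,l==i); k=P[:,2]>.06; print('blue',st[i],P[:,2].mean().round(4),np.percentile(P[:,2],[5,95]).round(3)); f=fit(P[k]); print(f, 'ends',f[0]+f[1]*f[2],f[0]+f[1]*f[3])
n,l,st,ce=cv2.connectedComponentsWithStats(r.astype(np.uint8))
for i in range(1,n):
    if st[i,4]>10:
        P=pts(p,l==i); k=P[:,2]>.06; print('red',st[i],np.percentile(P[:,2],[5,50,95]).round(3)); f=fit(P[k]); print(f, 'ends',f[0]+f[1]*f[2],f[0]+f[1]*f[3])
P=pts(p,o); print('or',P.mean(0))
# base disc: bright pixels in ROI with height small
g=p['color'].astype(int); m=np.zeros(b.shape,bool); m[135:220,140:220]=1
dark=m&(g.max(2)<70)
v,u=np.nonzero(dark); print(len(v))
W=world(p,np.c_[u,v],z=0.004); np.save('dark.npy',W)
c=np.array(world(p,[[179,177]],z=.004)[0,:2])
from scipy.optimize import least_squares
for it in range(3):
    q=least_squares(lambda x:np.hypot(*(W[:,:2]-x[:2]).T)-.06,c,loss='soft_l1',f_scale=.001).x; c=q; 
    print('disc',q, np.sum(abs(np.hypot(*(W[:,:2]-q).T)-.06)<.003))
E
```

```text
[[-0.01  -0.998  0.058  0.525]
 [-1.     0.01  -0.002 -0.008]
 [ 0.001 -0.058 -0.998  0.969]
 [ 0.     0.     0.     1.   ]] [[509.52336335   0.         270.79231089]
 [  0.         509.52336335 209.80361555]
 [  0.           0.           1.        ]]
blue [142 195  22  52 404] 0.0735 [0.066 0.077]
(array([0.55956957, 0.2003602 ]), array([ 0.95644812, -0.29190237]), np.float64(-0.0470069265318608), np.float64(0.04737581841645742), np.float64(-16.97188240529913), array([-0.00490301,  0.00642132])) ends [0.51460989 0.21408163] [0.60488209 0.18653108]
blue [165 198  14  50 367] 0.0734 [0.07  0.077]
(array([0.55727392, 0.16613166]), array([ 0.98949787, -0.14454742]), np.float64(-0.044441530135877774), np.float64(0.04308734178774925), np.float64(-8.311072112455195), array([-0.00564373,  0.00640876])) ends [0.51329912 0.17255557] [0.59990876 0.15990349]
red [162 228   4  15  39] [0.069 0.071 0.074]
(array([0.53389762, 0.1804257 ]), array([ 0.99146719, -0.13035644]), np.float64(-0.01180719861558437), np.float64(0.013300095796602034), np.float64(-7.4901901975031), array([-0.00224998,  0.00254702])) ends [0.52219117 0.18196485] [0.54708423 0.17869195]
red [156 248  10  35 198] [0.063 0.074 0.078]
(array([0.48175218, 0.18678477]), array([ 0.9902283 , -0.13945577]), np.float64(-0.030322397380686157), np.float64(0.030268200126082733), np.float64(-8.01635508581301), array([-0.00311577,  0.00469476])) ends [0.45172608 0.19101341] [0.51172461 0.1825637 ]
or [0.69481655 0.16957719 0.07377353]
436
disc [0.64615649 0.16510298] 145
disc [0.6461565  0.16510297] 145
disc [0.6461565  0.16510297] 145
```

Run:
```python
from h import *
from scipy.spatial.transform import Rotation as R
s=manip.state(); M=R.from_quat(s['tool_rot']).as_matrix(); print(M.round(3)); 
y=-0.1417; d=np.array([np.cos(y),np.sin(y),0]); n=np.array([-d[1],d[0],0])
print('jaw yaw now',np.degrees(np.arctan2(M[1,2],M[0,2])),'target',np.degrees(np.arctan2(n[1],n[0])))
for sg in (1,-1):
    z=sg*n; T=np.c_[np.cross([0,0,-1],z),[0,0,-1],z]; print(sg,R.from_matrix(T@M.T).as_rotvec())
o=np.array([.6458,.1635,0]); 
for x in (-.105,-.178): print(x,(o+x*d).round(4))
```

```text
[[-0.969  0.     0.248]
 [-0.248 -0.    -0.969]
 [-0.    -1.     0.   ]]
jaw yaw now -75.63439171869646 target 81.88118804299624
1 [-3.34677572e-05  9.18578283e-06  2.74916549e+00]
-1 [ 6.59661681e-06  2.40343119e-05 -3.92427164e-01]
-0.105 [0.5419 0.1783 0.    ]
-0.178 [0.4696 0.1886 0.    ]
```

Request:
arm_command(
  series=[
    {"slide": [19,31,0],"angular": [0,0,0.12],"claw": 85},
    {"slide": [19,31,0],"angular": [0,0,0.12],"claw": 85},
  ],
)

```text
time_s: 0.77
tool_pos: [0.1682, -0.4471, 0.3036]
tool_rot: [0.173, -0.685, 0.686, -0.173]
contact_force: [-0.2, 1.1, -0.4]
width: 0.0853
```

```bash
python3 -c "
from h import *
print(manip.state()['qpos'])"
```

```text
[-1.21096667e+00  1.79063931e-01 -2.46208366e-01  1.14492380e+00
  1.44609664e-04  1.43728737e+00]
```

Request:
arm_command(
  series=[
    {"slide": [18.7,31.3,0],"angular": [0,0,0.124]},
    {"slide": [18.7,31.3,0],"angular": [0,0,0.124]},
    {"slide": [18.7,31.3,0],"angular": [0,0,0.124]},
    {"slide": [18.7,31.3,0],"angular": [0,0,0.124]},
    {"slide": [18.7,31.3,0],"angular": [0,0,0.124]},
    {"slide": [18.7,31.3,0],"angular": [0,0,0.124]},
    {"slide": [18.7,31.3,0],"angular": [0,0,0.124]},
    {"slide": [18.7,31.3,0],"angular": [0,0,0.124]},
    {"slide": [18.7,31.3,0],"angular": [0,0,0.124]},
    {"slide": [18.7,31.3,0],"angular": [0,0,0.124]},
  ],
)

```text
invalid input at $.series[0]: expected keys slide, angular, claw
```

Request:
arm_command(
  series=[
    {"slide": [18.7,31.3,0],"angular": [0,0,0.124]},
    {"slide": [18.7,31.3,0],"angular": [0,0,0.124]},
    {"slide": [18.7,31.3,0],"angular": [0,0,0.124]},
    {"slide": [18.7,31.3,0],"angular": [0,0,0.124]},
    {"slide": [18.7,31.3,0],"angular": [0,0,0.124]},
    {"slide": [18.7,31.3,0],"angular": [0,0,0.124]},
    {"slide": [18.7,31.3,0],"angular": [0,0,0.124]},
    {"slide": [18.7,31.3,0],"angular": [0,0,0.124]},
    {"slide": [18.7,31.3,0],"angular": [0,0,0.124]},
    {"slide": [0,0,0],"angular": [0,0,0]},
  ],
)

```text
invalid input at $.series[0]: expected keys slide, angular, claw
```

```bash
cat > rel.py <<'E'
from h import *
from scipy.spatial.transform import Rotation as R
def rel():
    s=manip.state(); y=-0.1417; d=np.array([np.cos(y),np.sin(y),0]); n=np.array([-d[1],d[0],0])
    M=R.from_quat(s['tool_rot']).as_matrix(); T=np.c_[np.cross([0,0,-1],n),[0,0,-1],n]
    r=s['tool_pos']-[.6458,.1635,0]
    print('t',round(s['time_s'],2),'pliers xyz mm',(np.array([r@d,r@n,r[2]])*1e3).round(1),'rot to go',R.from_matrix(T@M.T).as_rotvec().round(3),'F pl',np.round([s['contact_force']@d,s['contact_force']@n,s['contact_force'][2]],1),'w',s['width'],'q',s['qpos'].round(2))
    print('to squeeze',((np.array([.5419,.1783,.118])-s['tool_pos'])*1e3).round(1),'to tab',((np.array([.4696,.1886,.118])-s['tool_pos'])*1e3).round(1))
E
python3 -c "
from rel import *; rel()"
```

```text
t 0.77 pliers xyz mm [-386.5 -671.9  303.6] rot to go [-0.000e+00  1.000e-03  2.507e+00] F pl [-0.3  1.  -0.4] w 0.08527887697547168 q [-1.21  0.18 -0.25  1.14  0.    1.44]
to squeeze [ 373.7  625.4 -185.6] to tab [ 301.4  635.7 -185.6]
```

Request:
arm_command(
  series=[
    {"slide": [18.7,31.3,0],"angular": [0,0,0.124],"claw": 85},
    {"slide": [18.7,31.3,0],"angular": [0,0,0.124],"claw": 85},
    {"slide": [18.7,31.3,0],"angular": [0,0,0.124],"claw": 85},
    {"slide": [18.7,31.3,0],"angular": [0,0,0.124],"claw": 85},
    {"slide": [18.7,31.3,0],"angular": [0,0,0.124],"claw": 85},
    {"slide": [18.7,31.3,0],"angular": [0,0,0.124],"claw": 85},
    {"slide": [18.7,31.3,0],"angular": [0,0,0.124],"claw": 85},
    {"slide": [18.7,31.3,0],"angular": [0,0,0.124],"claw": 85},
    {"slide": [18.7,31.3,0],"angular": [0,0,0.124],"claw": 85},
    {"slide": [18.7,31.3,0],"angular": [0,0,0.124],"claw": 85},
  ],
)

```text
time_s: 1.6
tool_pos: [0.3558, -0.1319, 0.3043]
tool_rot: [-0.54, 0.456, -0.457, 0.54]
contact_force: [1.0, -0.7, 0.3]
width: 0.0849
```

Request:
arm_command(
  series=[
    {"slide": [18.7,31.3,0],"angular": [0,0,0.124],"claw": 85},
    {"slide": [18.7,31.3,0],"angular": [0,0,0.124],"claw": 85},
    {"slide": [18.7,31.3,0],"angular": [0,0,0.124],"claw": 85},
    {"slide": [18.7,31.3,0],"angular": [0,0,0.124],"claw": 85},
    {"slide": [18.7,31.3,0],"angular": [0,0,0.124],"claw": 85},
    {"slide": [18.7,31.3,0],"angular": [0,0,0.124],"claw": 85},
    {"slide": [18.7,31.3,0],"angular": [0,0,0.124],"claw": 85},
    {"slide": [18.7,31.3,0],"angular": [0,0,0.124],"claw": 85},
    {"slide": [18.7,31.3,0],"angular": [0,0,0.124],"claw": 85},
    {"slide": [0,0,0],"angular": [0,0,0],"claw": 85},
  ],
)

```text
time_s: 2.43
tool_pos: [0.5271, 0.1533, 0.3034]
tool_rot: [-0.699, 0.1, -0.102, 0.701]
contact_force: [0.8, 0.7, 0.8]
width: 0.0849
```

```bash
python3 -c "
from rel import *; rel()"
```

```text
t 2.43 pliers xyz mm [-116.1  -26.8  303.4] rot to go [-0.003  0.003  0.144] F pl [0.7 0.8 0.8] w 0.08485829828194506 q [ 0.28  0.3  -0.08  1.18  0.    0.57]
to squeeze [  14.8   25.  -185.4] to tab [ -57.5   35.3 -185.4]
```

Request:
arm_command(
  series=[
    {"slide": [7.4,12.5,-25],"angular": [0,0,0.072],"claw": 85},
    {"slide": [7.4,12.5,-25],"angular": [0,0,0.072],"claw": 85},
    {"slide": [0,0,-35],"angular": [0,0,0],"claw": 85},
    {"slide": [0,0,0],"angular": [0,0,0],"claw": 85},
    {"slide": [0,0,0],"angular": [0,0,0],"claw": 85},
  ],
)

```text
time_s: 2.85
tool_pos: [0.5366, 0.1724, 0.2173]
tool_rot: [0.706, -0.055, 0.052, -0.704]
contact_force: [0.1, 0.6, 0.6]
width: 0.085
```

```bash
python3 -c "
from rel import *; rel(); grab('top','top2'); grab('scene','scene2')"
```

```text
t 2.85 pliers xyz mm [-109.4   -6.7  217.3] rot to go [ 0.002 -0.005  0.01 ] F pl [0.  0.6 0.6] w 0.0850122624058458 q [ 0.31  0.38 -0.2   1.   -0.    0.46]
to squeeze [  5.3   5.9 -99.3] to tab [-67.   16.2 -99.3]
```

View pics/top2.png

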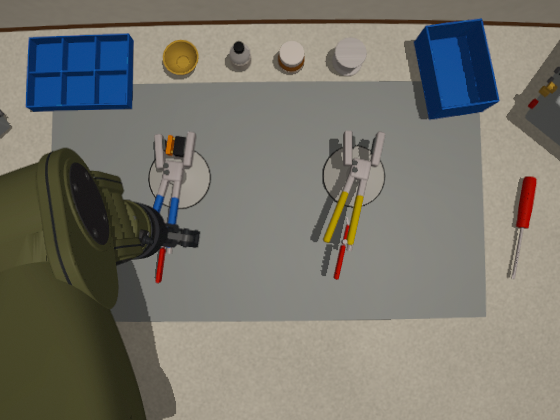

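View pics/scene2.png

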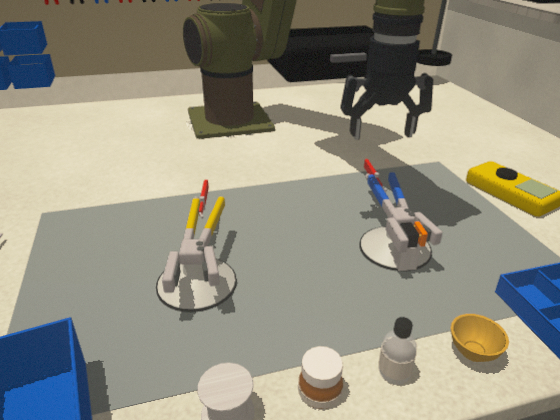

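The gripper hangs open over the handles: in the top view it is near (180,237), and in the scene view its fingers are near (357,125) and (410,125). The handles are clear below it. I'll correct the offset and let the lag settle before going down.

Request:
arm_command(
  series=[
    {"slide": [0,0,-35],"angular": [0,0,0],"claw": 85},
    {"slide": [0,0,0],"angular": [0,0,0],"claw": 85},
    {"slide": [0,0,0],"angular": [0,0,0],"claw": 85},
    {"slide": [0,0,0],"angular": [0,0,0],"claw": 85},
  ],
)

```text
time_s: 3.28
tool_pos: [0.5393, 0.1731, 0.1861]
tool_rot: [-0.705, 0.053, -0.054, 0.705]
contact_force: [0.8, 0.2, 0.8]
width: 0.0851
```

```bash
python3 -c "
from rel import *; rel()"
```

```text
t 3.28 pliers xyz mm [-106.8   -5.5  186.1] rot to go [-0.001  0.003  0.01 ] F pl [0.8 0.3 0.8] w 0.08507484002605338 q [ 0.31  0.4  -0.25  0.92  0.    0.46]
to squeeze [  2.6   5.2 -68.1] to tab [-69.7  15.5 -68.1]
```

Request:
arm_command(
  series=[
    {"slide": [2.2,4.8,0],"angular": [0,0,0.009],"claw": 85},
    {"slide": [0,0,-15],"angular": [0,0,0],"claw": 85},
    {"slide": [0,0,0],"angular": [0,0,0],"claw": 85},
    {"slide": [0,0,0],"angular": [0,0,0],"claw": 85},
  ],
)

```text
time_s: 3.62
tool_pos: [0.5407, 0.1782, 0.1696]
tool_rot: [-0.705, 0.05, -0.05, 0.705]
contact_force: [0.3, 0.2, -0.2]
width: 0.0848
```

```bash
python3 -c "
from rel import *; rel()"
```

```text
t 3.62 pliers xyz mm [-106.1   -0.3  169.6] rot to go [-0.  0. -0.] F pl [ 0.3  0.3 -0.2] w 0.08481138250075293 q [ 0.32  0.42 -0.26  0.89  0.    0.46]
to squeeze [  1.2   0.1 -51.6] to tab [-71.1  10.4 -51.6]
```

Aligned. Descending in steps.

Request:
arm_command(
  series=[
    {"slide": [0.5,0,-10],"angular": [0,0,0],"claw": 85},
    {"slide": [0,0,-10],"angular": [0,0,0],"claw": 85},
    {"slide": [0,0,-10],"angular": [0,0,0],"claw": 85},
    {"slide": [0,0,-10],"angular": [0,0,0],"claw": 85},
    {"slide": [0,0,-10],"angular": [0,0,0],"claw": 85},
    {"slide": [0,0,0],"angular": [0,0,0],"claw": 85},
    {"slide": [0,0,0],"angular": [0,0,0],"claw": 85},
  ],
)

```text
time_s: 4.2
tool_pos: [0.5403, 0.1777, 0.1177]
tool_rot: [0.706, -0.051, 0.049, -0.705]
contact_force: [0.6, 0.3, -0.2]
width: 0.0848
```

```bash
python3 -c "
from rel import *; rel();grab('scene','scene3')"
```

```text
t 4.2 pliers xyz mm [-106.5   -0.9  117.7] rot to go [ 0.001 -0.002  0.   ] F pl [ 0.5  0.4 -0.2] w 0.08483826647195977 q [ 0.32  0.47 -0.33  0.77  0.    0.46]
to squeeze [1.6 0.6 0.3] to tab [-70.7  10.9   0.3]
```

View pics/scene3.png

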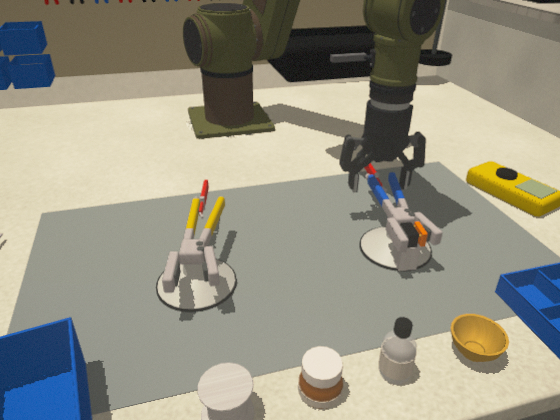

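The fingers straddle both blue handles, at about (357,172) and (412,172), with no contact force. Closing now.

Request:
arm_command(
  series=[
    {"slide": [0,0,0],"angular": [0,0,0],"claw": 60},
    {"slide": [0,0,0],"angular": [0,0,0],"claw": 50},
    {"slide": [0,0,0],"angular": [0,0,0],"claw": 45},
    {"slide": [0,0,0],"angular": [0,0,0],"claw": 40},
    {"slide": [0,0,0],"angular": [0,0,0],"claw": 36},
    {"slide": [0,0,0],"angular": [0,0,0],"claw": 33},
    {"slide": [0,0,0],"angular": [0,0,0],"claw": 33},
    {"slide": [0,0,0],"angular": [0,0,0],"claw": 33},
  ],
  squeeze=35,
)

```text
time_s: 4.92
tool_pos: [0.542, 0.1792, 0.1199]
tool_rot: [-0.704, 0.049, -0.051, 0.707]
contact_force: [0.1, 5.5, 4.4]
width: 0.0329
```

```bash
python3 -c "
from rel import *; rel()"
```

```text
t 4.92 pliers xyz mm [-105.     0.9  119.9] rot to go [-0.003  0.002 -0.001] F pl [-0.7  5.5  4.4] w 0.03294654477883196 q [ 0.32  0.47 -0.33  0.77  0.    0.46]
to squeeze [-0.1 -0.9 -1.9] to tab [-72.4   9.4  -1.9]
```

Request:
arm_command(
  series=[
    {"slide": [0,0,0],"angular": [0,0,0],"claw": 30},
    {"slide": [0,0,0],"angular": [0,0,0],"claw": 28},
    {"slide": [0,0,0],"angular": [0,0,0],"claw": 28},
    {"slide": [0,0,0],"angular": [0,0,0],"claw": 28},
    {"slide": [0,0,0],"angular": [0,0,0],"claw": 28},
  ],
  squeeze=40,
)

```text
time_s: 5.33
tool_pos: [0.5421, 0.1795, 0.1201]
tool_rot: [-0.704, 0.049, -0.05, 0.707]
contact_force: [-1.5, 6.8, 4.9]
width: 0.031
```

```bash
python3 -c "
from rel import *; rel();p=grab('scene','scene4')
cv2.imwrite('pics/scene4c.png',cv2.resize(p['color'][130:280,330:460,::-1],None,fx=4,fy=4,interpolation=2))"
```

```text
t 5.33 pliers xyz mm [-104.9    1.2  120.1] rot to go [-0.004  0.002 -0.001] F pl [-2.4  6.6  4.9] w 0.0310157827068252 q [ 0.32  0.47 -0.33  0.77  0.    0.46]
to squeeze [-0.2 -1.2 -2.1] to tab [-72.5   9.1  -2.1]
```

View pics/scene4c.png

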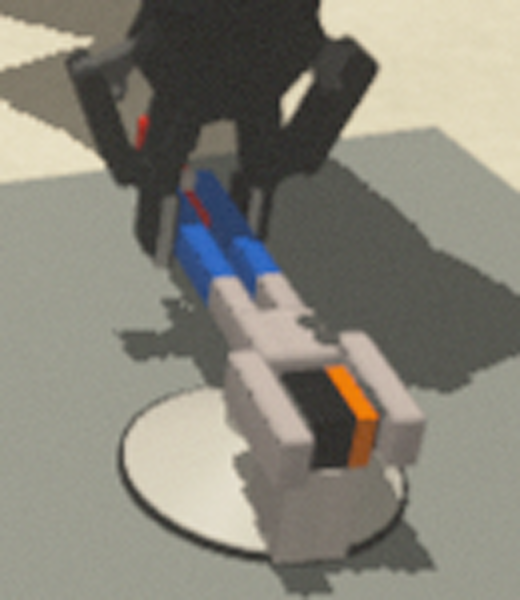

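The fingers stopped at 31 mm with both handles clamped, and the orange cover sits against the black connector. I'll open up and check that the lock stays.

Request:
arm_command(
  series=[
    {"slide": [0,0,0],"angular": [0,0,0],"claw": 40},
    {"slide": [0,0,0],"angular": [0,0,0],"claw": 60},
    {"slide": [0,0,0],"angular": [0,0,0],"claw": 85},
    {"slide": [0,0,0],"angular": [0,0,0],"claw": 85},
    {"slide": [0,0,0],"angular": [0,0,0],"claw": 85},
    {"slide": [0,0,0],"angular": [0,0,0],"claw": 85},
  ],
)

```text
time_s: 5.88
tool_pos: [0.5409, 0.1775, 0.1186]
tool_rot: [0.706, -0.05, 0.05, -0.705]
contact_force: [0.1, -0.3, -0.4]
width: 0.0848
```

Request:
arm_command(
  series=[
    {"slide": [0,0,10],"angular": [0,0,0],"claw": 85},
    {"slide": [0,0,15],"angular": [0,0,0],"claw": 85},
    {"slide": [0,0,25],"angular": [0,0,0],"claw": 85},
    {"slide": [-24,3.4,0],"angular": [0,0,0],"claw": 85},
    {"slide": [-24,3.4,0],"angular": [0,0,0],"claw": 85},
    {"slide": [-24,3.4,0],"angular": [0,0,0],"claw": 85},
    {"slide": [0,0,0],"angular": [0,0,0],"claw": 85},
    {"slide": [0,0,0],"angular": [0,0,0],"claw": 85},
  ],
)

```text
time_s: 6.55
tool_pos: [0.4681, 0.1881, 0.1697]
tool_rot: [0.705, -0.05, 0.05, -0.705]
contact_force: [0.5, -0.2, 0.8]
width: 0.0848
```

```bash
python3 -c "
from rel import *; rel();p=grab('scene','scene5');q=grab('top','top5')
a=cv2.resize(p['color'][130:280,330:460,::-1],None,fx=3,fy=3,interpolation=2)
b=cv2.resize(q['color'][130:280,110:240,::-1],None,fx=3,fy=3,interpolation=2)
cv2.imwrite('pics/c5.png',np.hstack([a,b]))"
```

```text
t 6.55 pliers xyz mm [-179.4   -0.7  169.7] rot to go [ 0.     0.    -0.001] F pl [ 0.5 -0.1  0.8] w 0.08480490211970496 q [ 0.38  0.32 -0.42  0.82 -0.    0.52]
to squeeze [ 73.8  -9.8 -51.7] to tab [  1.5   0.5 -51.7]
```

View pics/c5.png

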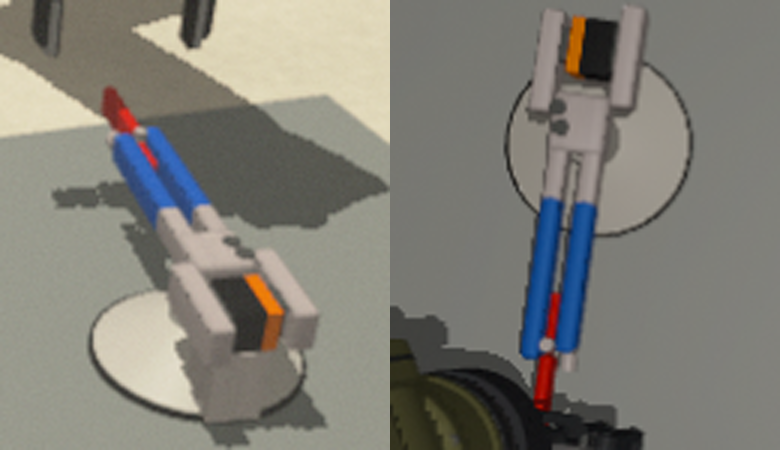

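The handles are now parallel in the top view and stay locked with the gripper clear. The cover is flush against the connector. Next is the tab: I'll narrow to 40 mm and straddle it.

Request:
arm_command(
  series=[
    {"slide": [1.5,0.4,0],"angular": [0,0,0],"claw": 40},
    {"slide": [0,0,0],"angular": [0,0,0],"claw": 40},
    {"slide": [0,0,-10],"angular": [0,0,0],"claw": 40},
    {"slide": [0,0,-10],"angular": [0,0,0],"claw": 40},
    {"slide": [0,0,-10],"angular": [0,0,0],"claw": 40},
    {"slide": [0,0,-10],"angular": [0,0,0],"claw": 40},
    {"slide": [0,0,-10],"angular": [0,0,0],"claw": 40},
    {"slide": [0,0,0],"angular": [0,0,0],"claw": 40},
    {"slide": [0,0,0],"angular": [0,0,0],"claw": 40},
  ],
)

```text
time_s: 7.4
tool_pos: [0.4707, 0.1883, 0.1184]
tool_rot: [0.706, -0.051, 0.05, -0.705]
contact_force: [0.0, -0.3, 0.1]
width: 0.04
```

```bash
python3 -c "
from rel import *; rel();p=grab('scene','scene6')
a=cv2.resize(p['color'][100:250,330:460,::-1],None,fx=4,fy=4,interpolation=2)
cv2.imwrite('pics/c6.png',a)"
```

```text
t 7.4 pliers xyz mm [-176.8   -0.2  118.4] rot to go [ 0.001 -0.001  0.001] F pl [ 0.1 -0.3  0.1] w 0.039990333821565756 q [ 0.38  0.39 -0.49  0.7  -0.    0.52]
to squeeze [ 71.2 -10.   -0.4] to tab [-1.1  0.3 -0.4]
```

View pics/c6.png

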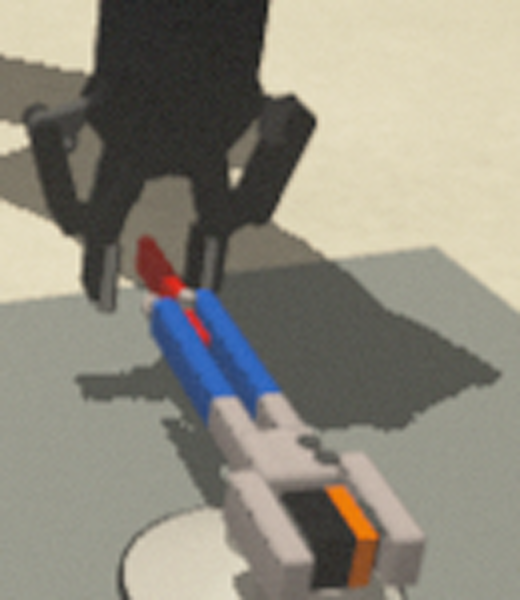

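The fingers straddle the red tab with no contact. Pulling toward the pliers' -y.

Request:
arm_command(
  series=[
    {"slide": [-0.8,-5.9,0],"angular": [0,0,0],"claw": 40},
    {"slide": [-0.8,-5.9,0],"angular": [0,0,0],"claw": 40},
    {"slide": [-0.8,-5.9,0],"angular": [0,0,0],"claw": 40},
    {"slide": [-0.8,-5.9,0],"angular": [0,0,0],"claw": 40},
    {"slide": [-0.4,-4,0],"angular": [0,0,0],"claw": 40},
    {"slide": [-0.4,-2.5,0],"angular": [0,0,0],"claw": 40},
    {"slide": [0,0,0],"angular": [0,0,0],"claw": 40},
    {"slide": [0,0,0],"angular": [0,0,0],"claw": 40},
  ],
)

```text
time_s: 8.12
tool_pos: [0.4666, 0.1582, 0.1192]
tool_rot: [-0.705, 0.05, -0.05, 0.705]
contact_force: [0.6, 2.0, 0.2]
width: 0.04
```

```bash
python3 -c "
from rel import *; rel();p=grab('scene','scene7')
a=cv2.resize(p['color'][100:250,330:460,::-1],None,fx=4,fy=4,interpolation=2)
cv2.imwrite('pics/c7.png',a)"
```

```text
t 8.12 pliers xyz mm [-176.6  -30.6  119.2] rot to go [-0.     0.     0.001] F pl [0.3 2.1 0.2] w 0.039991553282273926 q [ 0.33  0.36 -0.52  0.68  0.    0.47]
to squeeze [75.3 20.1 -1.2] to tab [ 3.  30.4 -1.2]
```

View pics/c7.png

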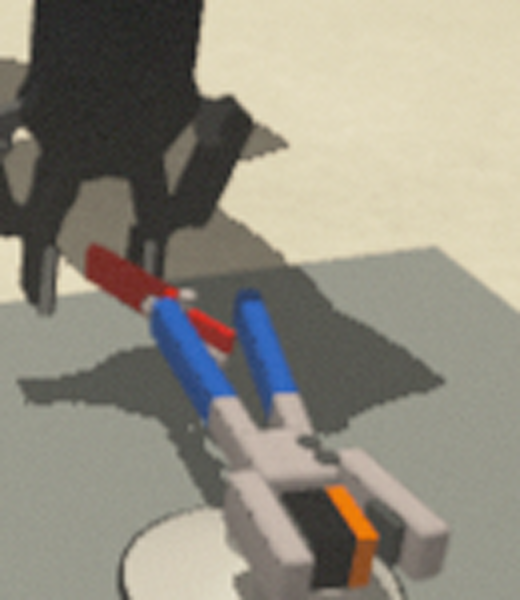

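The pliers have sprung open: the moving handle is now well away, with its tail near crop (248,295). I'll ease the lever back, lift off and retreat.

Request:
arm_command(
  series=[
    {"slide": [0.8,5.9,0],"angular": [0,0,0],"claw": 40},
    {"slide": [0.8,5.9,0],"angular": [0,0,0],"claw": 40},
    {"slide": [0.8,5.9,0],"angular": [0,0,0],"claw": 40},
    {"slide": [0.8,5.9,0],"angular": [0,0,0],"claw": 40},
    {"slide": [0.8,6,0],"angular": [0,0,0],"claw": 40},
    {"slide": [0,0,0],"angular": [0,0,0],"claw": 40},
    {"slide": [0,0,0],"angular": [0,0,0],"claw": 40},
    {"slide": [0,0,10],"angular": [0,0,0],"claw": 40},
    {"slide": [0,0,20],"angular": [0,0,0],"claw": 40},
    {"slide": [0,0,30],"angular": [0,0,0],"claw": 40},
  ],
)

```text
time_s: 9.0
tool_pos: [0.4685, 0.187, 0.1772]
tool_rot: [0.706, -0.052, 0.048, -0.704]
contact_force: [0.7, -0.4, -0.3]
width: 0.0398
```

Request:
arm_command(
  series=[
    {"slide": [0,0,35],"angular": [0,0,0],"claw": 40},
    {"slide": [-20,-10,30],"angular": [0,0,0],"claw": 40},
    {"slide": [-25,-25,10],"angular": [0,0,0],"claw": 40},
    {"slide": [-25,-30,0],"angular": [0,0,0],"claw": 40},
    {"slide": [-20,-30,0],"angular": [0,0,0],"claw": 40},
    {"slide": [-10,-30,0],"angular": [0,0,0],"claw": 40},
    {"slide": [0,-30,0],"angular": [0,0,0],"claw": 40},
    {"slide": [0,-30,0],"angular": [0,0,0],"claw": 40},
    {"slide": [0,0,0],"angular": [0,0,0],"claw": 40},
    {"slide": [0,0,0],"angular": [0,0,0],"claw": 40},
  ],
)

```text
time_s: 9.83
tool_pos: [0.3702, 0.0018, 0.254]
tool_rot: [-0.705, 0.051, -0.052, 0.705]
contact_force: [0.7, 0.2, 0.1]
width: 0.0397
```

Run:
```python
from rel import *
from pose import *
rel();p=grab('scene','scene8');q=grab('top','top8')
a=cv2.resize(p['color'][130:280,330:460,::-1],None,fx=3,fy=3,interpolation=2)
b=cv2.resize(q['color'][130:280,110:240,::-1],None,fx=3,fy=3,interpolation=2)
cv2.imwrite('pics/c8.png',np.hstack([a,b]))
for t in ('top1','top5','top8'):
    p=pickle.load(open(t+'.pkl','rb')); m=masks(p)
    print(t,'orange',pts(p,m[2]).mean(0).round(4))
    for mm in m[:2]:
        n,l,st,ce=cv2.connectedComponentsWithStats(mm.astype(np.uint8))
        for i in range(1,n):
            if st[i,4]>60:
                P=pts(p,l==i); f=fit(P[P[:,2]>.06]); print('  ',f[0].round(4),round(f[4],1))
d1=pickle.load(open('top1.pkl','rb'))['color'][110:300,310:420].astype(int); d8=q['color'][110:300,310:420].astype(int)
print('yellow diff px',(abs(d1-d8).max(2)>40).sum())
```

```text
t 9.83 pliers xyz mm [-250. -199.  254.] rot to go [-0.     0.     0.004] F pl [0.7 0.3 0.1] w 0.03970456322758061 q [ 0.    0.03 -0.56  0.99  0.    0.15]
to squeeze [ 171.7  176.5 -136. ] to tab [  99.4  186.8 -136. ]
top1 orange [0.6948 0.1696 0.0738]
   [0.5596 0.2004] -17.0
   [0.5573 0.1661] -8.3
   [0.4818 0.1868] -8.0
top5 orange [0.6939 0.1661 0.0761]
   [0.5579 0.1864] -8.3
   [0.5575 0.166 ] -8.3
   [0.4957 0.1842] -4.8
top8 orange [0.6936 0.166  0.076 ]
   [0.5596 0.2003] -17.0
   [0.5573 0.1661] -8.3
   [0.4821 0.1868] -8.3
yellow diff px 0
```

View pics/c8.png

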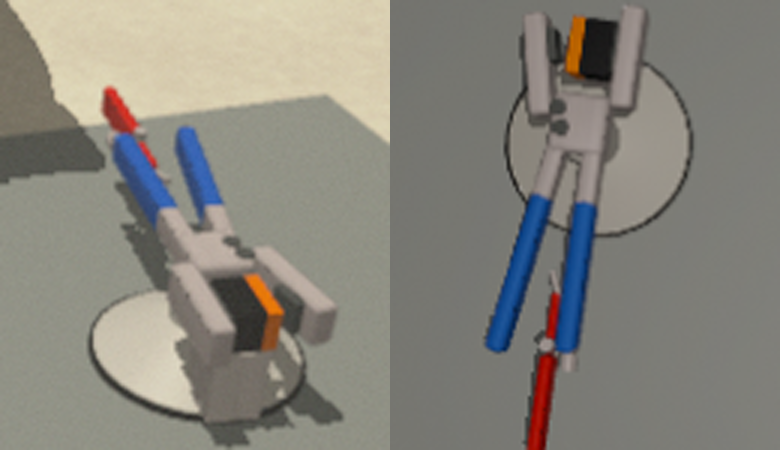

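View pics/top8.png

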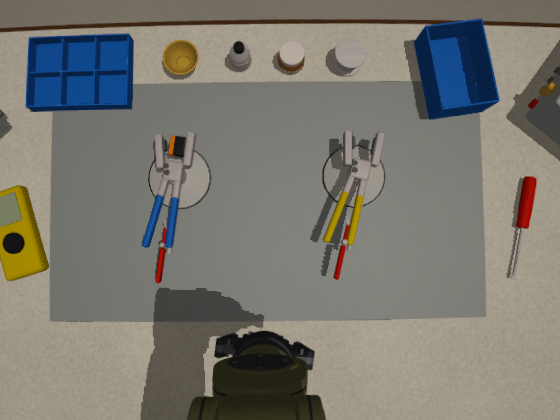

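The pictures show the moving handle fully open at -17.0°, as at the start. The cover is home, the lever is at rest, the yellow pliers are unchanged and the robot is clear.

```bash
python3 -c "
from h import *
print(manip.hand_in())"
```

```text
the job is handed in; nothing more can be done
None
```

The blue pliers were squeezed until they locked, the orange cover was pressed home, and the red lever then released them. They sprang fully open again. I handed the job in at about 10 s.

- **Squeeze and lock:** The fingers stopped at 31 mm with both handles clamped. After the gripper opened and lifted clear, the handles stayed parallel, both at -8.3° in the top view.
- **Cover:** It moved about 3.5 mm and now looks flush against the connector. It stayed there after the pliers opened. I judged this from the pictures, as I had no direct reading of the joint.
- **Release:** The moving handle is back at -17.0°, the same as at the start. The lever is back at rest, about -8°.
- **Forces:** The contact force readings after each move stayed below about 9 N.
- **Yellow pliers:** No pixels around them differed noticeably from the first picture, and the robot ended well clear of everything.

No check failed. The fitted base disc put the pliers about 1.6 mm to one side of where the handle and lever fits did. I used the handle and lever fits.

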